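# Present a covered movement dish to the inspection lens on a lifting fork

## Task

Slide the two-pronged lifting fork under the covered dish on its stand and, without the gripper or arm ever touching the dish, lift it on the fork to the viewing frame: centred between the frame's two pin tips, rim at the height of the pins, level; hold it still there for two seconds without touching the frame. Then set the dish down well centred on the empty stand, draw the fork out and put it back down flat on the bench with its handle upright. Keep the dish level all the while and do not disturb the other things on the bench.

Things in the scene. Friction and masses are not known exactly. Their poses are not given: they have to be found in the camera images.
- dish: closed round dish, 90 g: flat blue base disc 76 mm across, 10 mm thick, with a clear cover 68 mm across fixed on it up to 31 mm and a small clear knob up to 40 mm above the underside. Origin: centre of its flat underside, z up. It starts on stand_a, whose narrower top leaves the rim overhanging 22 mm all round
- dish_mid (a point): centre of the dish's base disc, 5 mm above its underside, level with the middle of the rim
- fork: aluminium lifting fork, 140 g, flat on the bench, 5 mm thick. Origin: on its underside, midway between the prongs, where the dish's centre should ride; +x to the prong tips, z up. Two prongs 10 mm wide, 48 mm apart inside (68 mm over all), tips at x = 33 mm; a web 68 mm wide joins them from x = -45 to -135 mm. Upright handle at x = -110 mm
- fork_handle (a point): grip point on the fork's upright flat handle, 55 mm above the fork's underside, at x = -110 mm of the fork, axes as the fork's. The handle is 12 mm thick across y, 26 mm along x, and its top is 80 mm above the underside; take it from above across its 12 mm
- stand_a: fixed aluminium stand that carries the dish at the start: foot 72 mm across and up to 10 mm high, stem 28 mm across, round flat top 32 mm across at 60 mm height (the top is 4 mm thick). Origin: centre of its underside on the bench
- stand_b: the empty stand, the same as stand_a. Origin: centre of its underside on the bench
- stand_b_top (a point): centre of the flat top of stand_b, 60 mm above the bench
- gate: fixed viewing frame. Origin: on the bench below the viewing point. Its -x side is open, roughly towards the robot: enter along its +x axis. At x = 88 mm a 16 mm column, 342 mm high, on a foot of radius 42 mm, 12 mm high. A head on the column, its height varying, carries a level yoke of 8 mm bar: arms at y = 58 and -58 mm from the column to x = 0; and a lens barrel
- view (a point): viewing point on the frame's head, midway between the tips of its two inward-pointing brass pins (96 mm apart along the frame's y), 130 to 190 mm above the bench; axes as the frame's. A lens barrel 24 mm across hangs straight above it, from 72 to 137 mm above this point; its boom runs from there back to the column
- open_dish: bystander: open shallow blue dish 58 mm across, 12 mm high; origin at the centre of its underside
- loupe: bystander: black eyepiece, 36 mm across, 24 mm high; origin at the centre of its underside
- case_ring: bystander: steel ring 36 mm across, 10 mm high; origin at the centre of its underside
- oil: bystander: amber bottle 30 mm across, 65 mm high; origin at the centre of its underside
- driver_stand: bystander: round steel stand 52 mm across with small screwdrivers standing in it, 107 mm high; origin at the centre of its underside
- watch: bystander: watch head on a round cushion 52 mm across, 27 mm high; origin at the centre of its underside

How it is judged:
On the way:
1. the dish, riding on the fork, is held level and still at the viewing point (its base disc's centre within 10 mm) for 1.5 s (distance between dish_mid and view below 0.01 m and angle between dish's own z axis and vertical below 0.08 rad and linear speed of dish below 0.03 m/s and contact force between dish and fork above 0.1 N), for 1.5 s.
At the end, for the whole second after the job is handed in: the dish rests on stand_b, its centre within 6 mm of the stand's centre, level (within 0.05 rad), its underside at 57 to 62.5 mm, at rest and clear of the fork; the fork lies flat on the bench (underside within 5 mm of bench level, tilt under 0.06 rad) at rest with its handle upright (horizontal distance between dish and stand_b_top below 0.006 m and height (world z) of dish between 0.057 and 0.0625 m and angle between dish's own z axis and vertical below 0.05 rad and linear speed of each of dish, fork below 0.02 m/s and contact force between dish and fork below 0.05 N and height (world z) of fork below 0.005 m and angle between fork's own z axis and vertical below 0.06 rad); the robot touches nothing.
It fails at once if the gripper or arm touches the dish (contact force between dish and the fingers above 0.3 N or contact force between dish and the arm above 0.3 N).
It fails at once if the dish is tipped by more than 0.3 rad or falls below the height of the stands (underside under 50 mm) (angle between dish's own z axis and vertical above 0.3 rad or height (world z) of dish below 0.05 m).
It fails at once if anything touches the viewing frame with more than 1 N (contact force between gate and anything else above 1 N).
It fails at once if a bystander is moved by more than 15 mm (distance of any of open_dish, loupe, case_ring, oil, driver_stand, watch from where it was at the start of the episode above 0.015 m).
It also fails if it takes over 72 s, if anything falls off the work surface, if the arm or the gripper's body presses on something with over 40 N, if the wrist force passes 120 N, or if a joint passes its speed limit or range.

## Robot

A 6-joint arm with a two-finger parallel gripper is mounted at the origin on the work surface. World frame = base frame: x ahead of the robot, y to its left, z up, the work surface at z = 0. Lengths are in m, angles in rad, forces in N, time in s.
With the tool pointing down it reaches from about 0.35 to 1 m from the base axis. Payload 7.1 kg.
Tool frame: the origin (TCP) lies between the finger pads; the fingertips stand 22 mm ahead of it and the grasp point (between the pads) lies 3 mm ahead of it; z points along the fingers, y is the line along which they close (so a half turn about z gives the same grasp; the last joint's range is limited). The gripper opens to 85 mm and grips with 20 to 120 N. Pads are 22 mm wide; open, the fingers measure 114 mm over their backs; the gripper's body (76 mm by 85 mm) begins 54 mm behind the grasp point. The pads swing forward as they close: fully open they stand 13 mm farther back than shut.
Start: joints at [-1.255, 0.423, 1.63, -0, 1.089, -0.019], TCP at [0.205, -0.59, 0.253] pointing down, gripper open.
Joint ranges: [-3, 3], [-0.9, 2.11], [0.09, 2.58], [-1.31, 4.45], [0.11, 2.69], [-2.54, 2.54]. Speed limits (rad/s): [2.39, 2.39, 3.01, 3.14, 3.14, 3.14].

## Interface

Orientations are given as a rotation vector (axis times angle).
In Python, from rig import manip gives the robot as it stands. The module is installed in compiled form; this text tells all that it offers. Calls block until the motion is done:
- manip.move_to(position, orientation): joint-space move of the TCP to a pose.
- manip.servo_line(position, orientation=None, rate=0.15): straight line of the TCP; orientation=None keeps the orientation; rate is the mean speed in m/s.
- manip.set_joints(angles): joint-space move.
- manip.command_gripper(opening, f_grip=None): finger opening in m; f_grip is the grip in N (None keeps the last); returns when the fingers have stopped.
- manip.hold(seconds).
- manip.solve_ik(position, orientation): joint angles nearest the present ones, or None.
- manip.camera(name): name is "side" or "top"; returns a dict with "image" (400x640x3 uint8, red, green, blue), "fx", "fy", "cx", "cy" (pixels), "cam_to_world" (4x4, takes a point from camera to world coordinates). Camera axes: x right, y down, z forward; pixel columns grow to the right and rows downward; lengths in m; the calibration is good to about 2 mm. A picture is of the moment at which its call begins. There is no depth.
A pose or a line that the arm cannot do raises manip.IKError and nothing moves.
- manip.sign_off(): hands the job in; it is judged then, once.
Readings, each from a call of its own:
- manip.get_time(): time.
- manip.get_joint_positions(): joint angles.
- manip.get_joint_vel(): joint speeds.
- manip.get_tau(): joint torques, N m.
- manip.get_position(): TCP position.
- manip.get_ee_rot(): TCP orientation.
- manip.get_contact_force(): force on the tool from outside, world axes, zero at the start.
- manip.get_torque(): the same for the moment, N m.
- manip.get_width(): finger opening in m.
- manip.get_grip_force(): force on a finger pad.
Only numpy, scipy, OpenCV 4.12 (cv2) and the standard library are available. Lean on these libraries where they do the work, as an engineer would, in place of code of your own. Each camera call takes 0.05 s, during which the arm holds its last target. There are 200 camera calls.

## Working session

There is one attempt and no reset: what is moved stays moved. The work goes in short steps, each a Python script; the robot and the scene stay as the last script left them, time stands still between calls to the robot, and variables do not carry over. Pictures are saved under pics/ and viewed, at most 11 in all, crops included, and the job is handed in when it is done.

```bash
mkdir -p pics; python3 - <<'E'
from rig import manip
import cv2,numpy as np,pickle
for n in ("side","top"):
    c=manip.camera(n); cv2.imwrite(f"pics/{n}0.png",c["image"][:,:,::-1]); pickle.dump(c,open(n+"0.pkl","wb"))
    print(n,c["fx"],c["fy"],c["cx"],c["cy"]);print(np.round(c["cam_to_world"],4))
print(manip.get_time(),manip.get_ee_rot())
E
```

```text
side 414.21386014753693 414.21386014753693 319.0295181201162 191.59824731018094
[[-0.7078 -0.3441  0.617  -0.0072]
 [-0.7064  0.334  -0.624   0.5754]
 [ 0.0086 -0.8775 -0.4795  0.5568]
 [ 0.      0.      0.      1.    ]]
top 368.23223246531035 368.23223246531035 314.92350004785754 202.5291632296014
[[ 0.0047 -0.9946  0.1038  0.5089]
 [-0.9999 -0.006  -0.0122  0.0231]
 [ 0.0127 -0.1037 -0.9945  1.0026]
 [ 0.      0.      0.      1.    ]]
0.1 [-3.09629248e+00 -5.23155706e-01  3.25086233e-04]
```

View pics/top0.png

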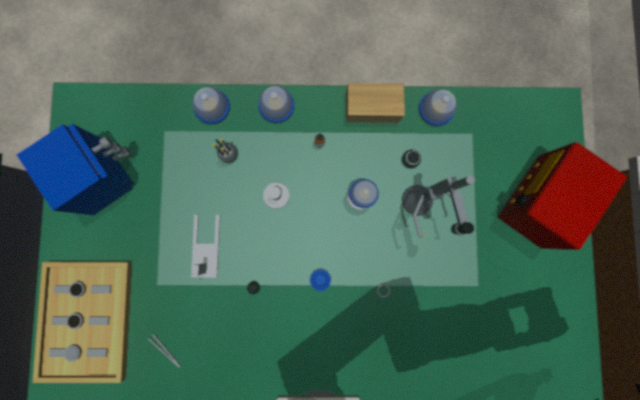

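View pics/side0.png

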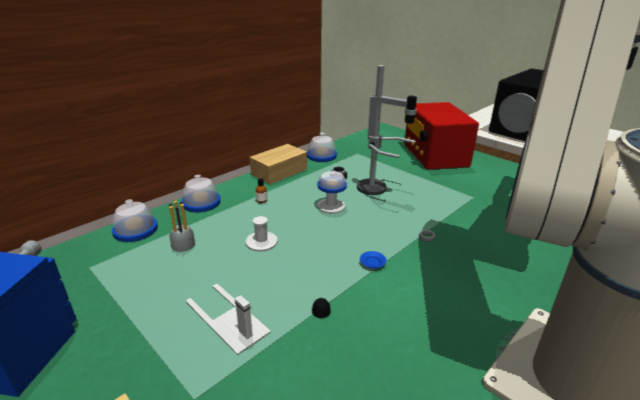

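The top view shows the fork at about (205,245) px with its prongs pointing up, stand_b at (276,195), the dish on stand_a at (363,194), and the gate column foot at (417,200). Next I enlarge these.

```bash
python3 - <<'E'
import cv2,numpy as np
t=cv2.imread("pics/top0.png");s=cv2.imread("pics/side0.png")
def crop(im,x,y,w,h,k): 
    o=cv2.resize(im[y:y+h,x:x+w],None,fx=k,fy=k,interpolation=cv2.INTER_CUBIC)
    for i in range(0,w,10): cv2.line(o,(i*k,0),(i*k,6 if (x+i)%50 else 14),(0,0,255),1); cv2.putText(o,str(x+i),(i*k,22),0,.3,(0,0,255)) if (x+i)%20==0 else 0
    for i in range(0,h,10): cv2.line(o,(0,i*k),(6,i*k),(0,0,255),1); cv2.putText(o,str(y+i),(8,i*k+3),0,.3,(0,0,255)) if (y+i)%20==0 else 0
    return o
a=crop(t,390,160,100,100,6)
b=crop(s,350,60,80,150,4)
o=np.zeros((600,800,3),np.uint8);o[:600,:600]=a; cv2.imwrite("pics/gate_top.png",a)
cv2.imwrite("pics/gate_side.png",crop(s,340,60,100,140,4))
o=np.zeros((600,800,3),np.uint8)
o[:500,:250]=crop(t,180,200,50,100,5); o[:300,250:800]=crop(t,250,170,110+0,60,5)
o[300:600,250:500]=crop(t,340,170,50,60,5)
cv2.imwrite("pics/fork_top.png",o)
E
```

```text
(no output)
```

View pics/gate_top.png

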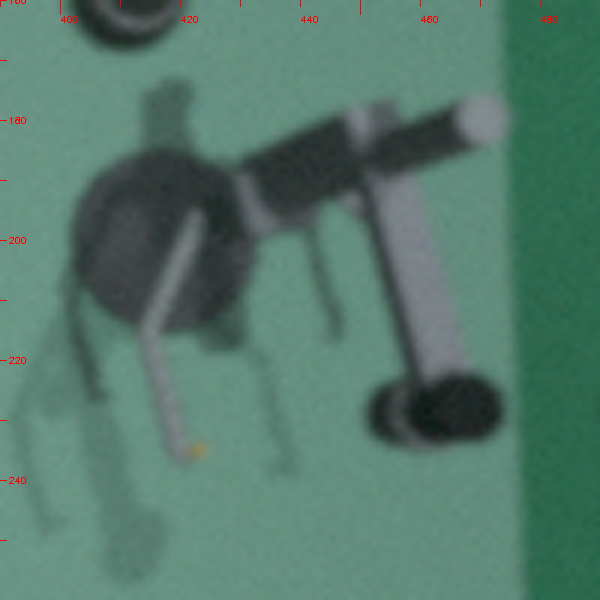

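View pics/gate_side.png

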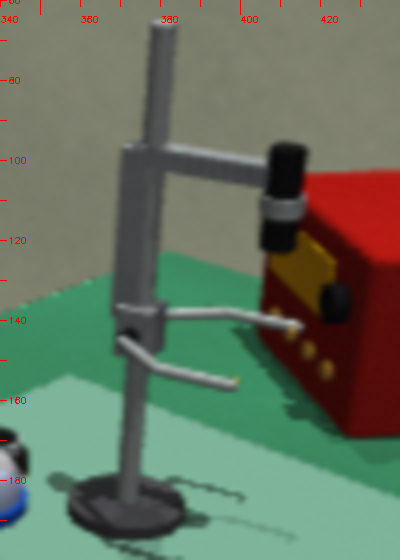

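View pics/fork_top.png

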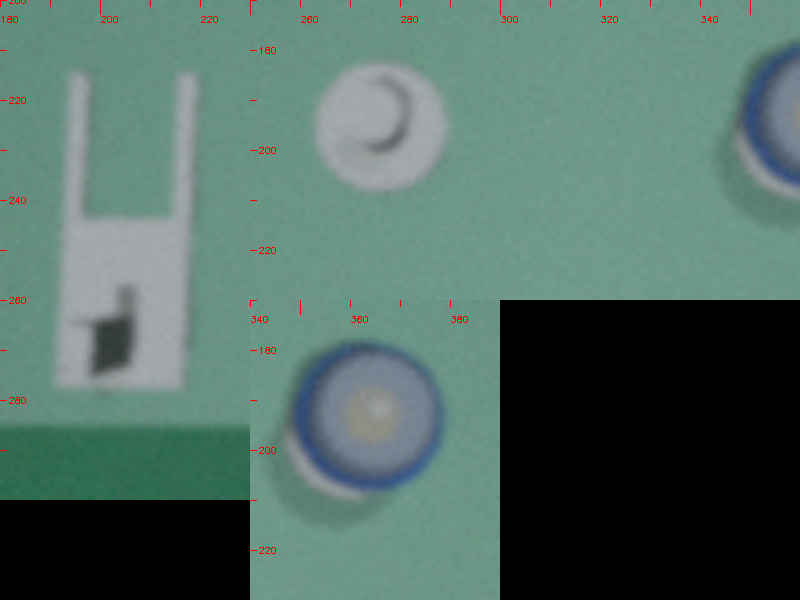

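Readings from the crops:
- **Gate, top view:** foot centre (417.1,199.9), column top (469.9,179.6), +y arm tip at (420.1,235.4) with its pin at (422.9,234.6), barrel top (467.1,227.4).
- **Gate, side view:** foot (371.4,185.4), column top (380.4,65.1), pin tips at (398.6,154.4) and (411.6,140.8).
- **Fork, top view:** prong tips (195.6,214.2) and (217.6,214.2).
- **Stand_b, top view:** foot at (275.8,194.8).

Now I fit positions to these.

```bash
cat > h.py <<'E'
import numpy as np,pickle,cv2
from scipy.optimize import least_squares
from scipy.spatial.transform import Rotation as Rn
cams={n:pickle.load(open(n+"0.pkl","rb")) for n in ("side","top")}
def proj(n,P):
    c=cams[n];T=np.linalg.inv(c["cam_to_world"]);q=T[:3,:3]@np.asarray(P,float)+T[:3,3]
    return np.array([c["fx"]*q[0]/q[2]+c["cx"],c["fy"]*q[1]/q[2]+c["cy"]])
def unproj(n,uv,z):
    c=cams[n];T=c["cam_to_world"];d=T[:3,:3]@[(uv[0]-c["cx"])/c["fx"],(uv[1]-c["cy"])/c["fy"],1]
    return T[:3,3]+d*(z-T[2,3])/d[2]
def W(p,l): c,s=np.cos(p[2]),np.sin(p[2]); return [p[0]+c*l[0]-s*l[1],p[1]+s*l[0]+c*l[1],l[2]]
def fit(f,obs,p0):
    r=least_squares(lambda p:np.concatenate([(proj(n,f(p,l))-uv) for n,l,uv in obs]),p0)
    return r.x,r.fun.reshape(-1,2)
E
python3 - <<'E'
from h import *
obs=[("top",(.088,0,.012),(417.1,199.9)),("top",(.088,0,.342),(469.9,179.6)),("top",(0,.048,"h"),(422.9,234.6)),
("top",(0,0,("h",.137)),(467.1,227.4)),
("side",(.088,0,.012),(371.4,185.4)),("side",(.088,0,.342),(380.4,65.1)),("side",(0,.048,"h"),(398.6,154.4)),("side",(0,-.048,"h"),(411.6,140.8)),
("side",(0,0,("h",.137)),(411.6,96.5)),("side",(0,0,("h",.072)),(409.1,121.6))]
def f(p,l):
    z=l[2]; z=p[3] if z=="h" else p[3]+z[1] if isinstance(z,tuple) else z
    return W(p,(l[0],l[1],z))
for name,o in(("all",obs),("top",obs[:4]),("side",obs[4:])):
    p,r=fit(f,o,[.45,-.25,.2,.16]);print("gate",name,p.round(4));print(r.round(1).tolist())
o=[("top",(.033,.029,.005),(195.6,214.2)),("top",(.033,-.029,.005),(217.6,214.2)),("top",(-.135,.034,.005),(190.6,277)),("top",(-.135,-.034,.005),(216.2,277.2)),("top",(-.045,.024,.005),(196.6,243)),("top",(-.045,-.024,.005),(214,243))]
p,r=fit(W,o,[.45,.3,0]);print("fork",p.round(4),r.round(1).tolist())
print("side pred handle top",proj("side",W(p,(-.11,0,.08))),"tips",proj("side",W(p,(.033,.029,.005))),proj("side",W(p,(.033,-.029,.005))))
im=cams["top"]["image"].astype(int)
b=unproj("top",(275.8,194.8),.010);print("standb",b, "side pred top",proj("side",[b[0],b[1],.06]),"foot",proj("side",[b[0],b[1],.01]))
# segmentation
g=im.min(2)[170:220,255:300];m=(im[170:220,255:300,0]>im[170:220,255:300,1]*.9)
ys,xs=np.nonzero(m);
if len(xs): (c,rad)=cv2.minEnclosingCircle(np.c_[xs,ys].astype(np.float32));print("b seg",c[0]+255,c[1]+170,rad,len(xs),(xs.min()+xs.max())/2+255,(ys.min()+ys.max())/2+170)
w=im[165:225,335:395];m=(w[...,2]>w[...,1]+8).astype(np.uint8);ys,xs=np.nonzero(m);(c,rad)=cv2.minEnclosingCircle(np.c_[xs,ys].astype(np.float32))
print("dish seg",c[0]+335,c[1]+165,rad,len(xs)); a=unproj("top",(c[0]+335,c[1]+165),.067);print(a, "side pred rim",proj("side",[a[0],a[1],.065]),"foot",proj("side",[a[0],a[1],.01]))
s=cv2.cvtColor(cams["side"]["image"],4)
o=np.zeros((600,800,3),np.uint8);o[:600,:480]=cv2.resize(s[180:360,180:324],(480,600),interpolation=2)
o=np.zeros((600,800,3),np.uint8)
o[:400,:250]=cv2.resize(s[205:255,235:285],(250,400)[::1] and (250,250),interpolation=2)[:400] if 0 else 0
o[:300,:300]=cv2.resize(s[205:255,235:285],(300,300),interpolation=2);o[:360,300:600]=cv2.resize(s[160:220,305:355],(300,360),interpolation=2)
cv2.imwrite("pics/side_st.png",o[:360,:600])
E
```

```text
gate all [ 0.5349 -0.2874  0.2277  0.1438]
[[0.4, 0.2], [-0.1, 0.6], [0.4, 0.3], [1.1, 1.0], [-0.7, -0.7], [-0.5, 0.5], [-0.8, -0.0], [0.1, 1.5], [-0.5, -0.7], [-1.0, -0.1]]
gate top [ 0.5366 -0.2889  0.2477  0.1355]
[[0.3, -0.3], [-0.2, -0.1], [0.1, 0.1], [-0.0, 0.3]]
gate side [ 0.5348 -0.2902  0.2537  0.1434]
[[-0.4, -0.7], [-0.2, 0.5], [0.4, -0.1], [0.3, 1.3], [0.2, -0.8], [-0.3, -0.2]]
fork [ 0.5469  0.3043 -0.013 ] [[0.2, -0.3], [-0.3, 0.1], [0.1, -0.1], [0.2, 0.2], [-0.4, -0.1], [0.2, 0.2]]
side pred handle top [240.10799419 299.94562145] tips [186.46195774 298.58162415] [213.39370736 284.16214276]
standb [0.63297172 0.11720178 0.01      ] side pred top [258.80103365 219.81774386] foot [260.14232361 238.37083138]
b seg 275.73766899108887 195.0560531616211 12.787434577941895 506 276.0 195.0
dish seg 363.28125 193.16796875 15.325920104980469 602
[ 0.63148799 -0.11231513  0.067     ] side pred rim [330.59893417 184.5875166 ] foot [330.13646583 203.17604505]
```

View pics/side_st.png

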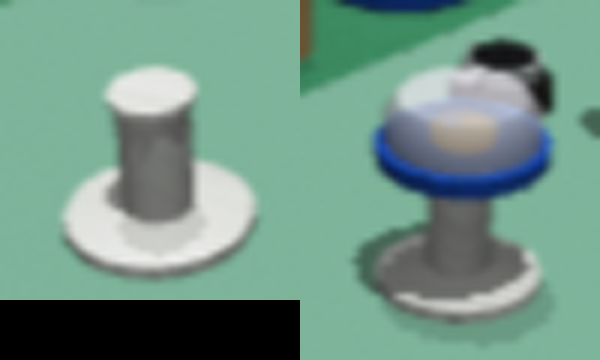

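The fits agree: gate at about (0.535,-0.289), yaw 0.245, view height about 0.142. In the side crop, stand_b's top is at (259.7,219.8) and the dish rim at (331.8,~184). Both sit about 1 px right of the prediction, so this is a small camera offset. I grasp the fork next.

```bash
cat >> h.py <<'E'
from rig import manip
FLIP=0; GX=-.110; GZ=.058
def rot(yaw,flip=0):
    c,s=np.cos(yaw),np.sin(yaw); k=-1 if flip else 1
    x=np.array([c,s,0])*k; z=np.array([0,0,-1.]); return Rn.from_matrix(np.c_[x,np.cross(z,x),z]).as_rotvec()
def tcp(f,z,flip): return [f[0]+GX*np.cos(f[2]),f[1]+GX*np.sin(f[2]),z+GZ], rot(f[2],flip)
def go(f,z,rate=.2,flip=None):
    p,r=tcp(f,z,FLIP if flip is None else flip); manip.servo_line(p,r,rate)
def where(): # fork pose from TCP
    p=manip.get_position();R=Rn.from_rotvec(manip.get_ee_rot()).as_matrix();x=R[:,0]*(-1 if FLIP else 1)
    return p-x*GX-[0,0,GZ],np.arctan2(x[1],x[0]),R[2,2]
FORK=[.5469,.3043,-.013]; A=[.6315,-.1123,0]; B=[.633,.117,0]; G=[.535,-.2885,.245]
E
python3 - <<'E'
from h import *
back=lambda f,d:[f[0]-d*np.cos(f[2]),f[1]-d*np.sin(f[2]),f[2]]
for fl in (0,1):
    for n,f,z in(("fork",FORK,0),("fork",FORK,.15),("a",A,.048),("a-",back(A,.11),.1),("g",G,.13),("g-",back(G,.13),.13),("b",B,.06),("b-",back(B,.11),.05)):
        q=manip.solve_ik(*tcp(f,z,fl));print(fl,n,None if q is None else np.round(q,2))
E
```

```text
0 fork [0.59 0.6  1.93 0.   0.61 2.17]
0 fork [0.59 0.35 1.87 0.   0.92 2.17]
0 a [-0.23  0.51  1.92 -0.    0.71  1.34]
0 a- [-0.29  0.29  2.12 -0.    0.72  1.28]
0 g [-0.66  0.38  1.88 -0.    0.88  0.67]
0 g- [-0.88  0.28  2.04 -0.    0.82  0.45]
0 b [ 0.2   0.49  1.91 -0.    0.74  1.77]
0 b- [ 0.25  0.4   2.14 -0.    0.6   1.82]
1 fork [ 0.59  0.6   1.93  0.    0.61 -0.97]
1 fork [ 0.59  0.35  1.87  0.    0.92 -0.97]
1 a [-0.23  0.51  1.92 -0.    0.71 -1.81]
1 a- [-0.29  0.29  2.12 -0.    0.72 -1.87]
1 g [-0.66  0.38  1.88 -0.    0.88 -2.47]
1 g- None
1 b [ 0.2   0.49  1.91 -0.    0.74 -1.37]
1 b- [ 0.25  0.4   2.14 -0.    0.6  -1.32]
```

```bash
python3 - <<'E'
from h import *
manip.move_to([.14,-.40,.30],rot(-.3)); 
manip.move_to([.41,.08,.27],rot(-.013)); 
manip.move_to(*tcp(FORK,.08,0)); 
go(FORK,0,.1)
print(manip.get_time(),manip.get_position())
manip.command_gripper(0,100)
print(manip.get_width(),manip.get_grip_force(),manip.get_time(),manip.get_contact_force())
go(FORK,.10,.15); print(manip.get_width(),manip.get_contact_force())
c=manip.camera("top");cv2.imwrite("pics/t1.png",c["image"][:,:,::-1]);s=manip.camera("side");cv2.imwrite("pics/s1.png",s["image"][:,:,::-1])
k=lambda im,x,y,w,h:cv2.resize(im[y:y+h,x:x+w],(400,600),interpolation=2)
cv2.imwrite("pics/grasp.png",np.hstack([k(c["image"],165,180,80,120),k(s["image"],150,170,120,180)])[:,:,::-1])
print(where(),manip.get_time())
w,y,_=where()
for l in((.033,.029,.005),(.033,-.029,.005),(-.045,.024,.005),(-.045,-.024,.005)):
    P=W([w[0],w[1],y],l);P[2]+=w[2];print(l,proj("top",P).round(1),proj("side",P).round(1))
E
```

```text
4.9083 [0.43728262 0.30590978 0.05843928]
0.010756743023150472 97.29167461395264 5.575 [-0.37005089  0.50862694  2.97739851]
0.011161621927163598 [ 0.35239419  0.92017179 -1.36574525]
(array([0.54619452, 0.30382472, 0.09863798]), np.float64(-0.01300572781991099), np.float64(-0.9999974008050732)) 6.4917
(0.033, 0.029, 0.005) [183.5 211.2] [178.8 256.5]
(0.033, -0.029, 0.005) [207.4 211.6] [207.7 243.2]
(-0.045, 0.024, 0.005) [183.8 243.4] [204.5 276.3]
(-0.045, -0.024, 0.005) [203.7 243.8] [229.2 263.6]
```

View pics/grasp.png

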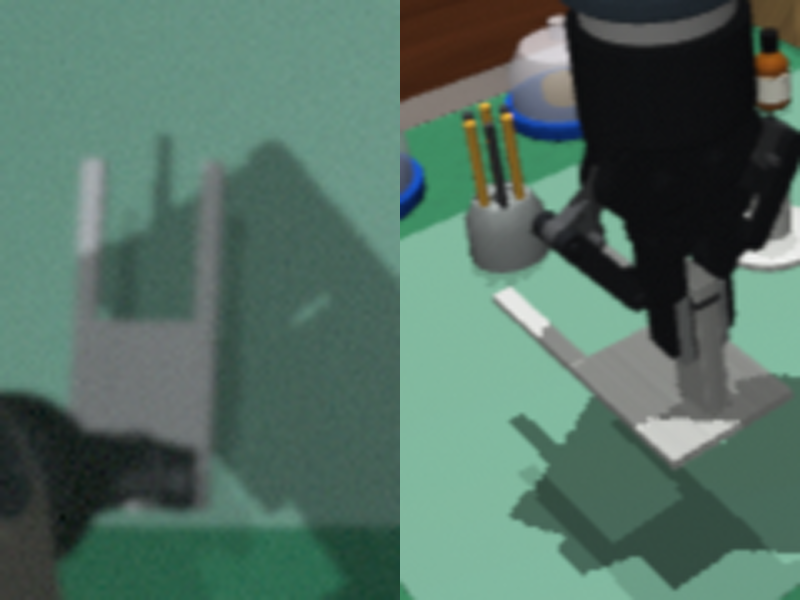

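The fork is held straight. Top-view tips are at (183.0,211.2) and (207.0,211.6), within 0.5 px of the robot's kinematics. The side view tip at (180.3,257.2) is offset by +1.5 px in u. I refit the gate with these biases removed, then pick up the dish.

```bash
cat >> h.py <<'E'
A=[.6315,-.113,0]; B=[.633,.1164,0]
back=lambda f,d:[f[0]-d*np.cos(f[2]),f[1]-d*np.sin(f[2]),f[2]]
E
python3 - <<'E'
from h import *
bs={"top":(.45,0),"side":(-1.3,-.4)}
obs=[("top",(.088,0,.012),(417.1,199.9)),("top",(.088,0,.342),(469.9,179.6)),("top",(0,.048,"h"),(422.9,234.6)),
("top",(0,0,("h",.137)),(467.1,227.4)),
("side",(.088,0,.012),(371.4,185.4)),("side",(.088,0,.342),(380.4,65.1)),("side",(0,.048,"h"),(398.6,154.4)),("side",(0,-.048,"h"),(411.6,140.8)),
("side",(0,0,("h",.137)),(411.6,96.5)),("side",(0,0,("h",.072)),(409.1,121.6))]
obs=[(n,l,np.array(uv)+bs[n]) for n,l,uv in obs]
def f(p,l):
    z=l[2]; z=p[3] if z=="h" else p[3]+z[1] if isinstance(z,tuple) else z
    return W(p,(l[0],l[1],z))
for name,o in(("all",obs),("top",obs[:4]),("side",obs[4:])):
    p,r=fit(f,o,[.45,-.25,.2,.16]);print("gate",name,p.round(4));print(r.round(1).tolist())
go(FORK,.12,.2);go(back(A,.12),.048,.25)
go(A,.048,.12);print(where(),manip.get_time(),manip.get_contact_force())
c=manip.camera("top")["image"];s=manip.camera("side")["image"]
k=lambda im,x,y,w,h:cv2.resize(im[y:y+h,x:x+w],(400,400),interpolation=2)
cv2.imwrite("pics/under.png",np.hstack([k(c,325,160,80,80),k(s,290,150,80,80)])[:,:,::-1])
w=c.astype(int)[165:225,335:395];m=(w[...,2]>w[...,1]+8).astype(np.uint8);ys,xs=np.nonzero(m);(cc,rad)=cv2.minEnclosingCircle(np.c_[xs,ys].astype(np.float32));print(cc[0]+335,cc[1]+165,rad)
E
```

```text
gate all [ 0.5366 -0.2872  0.2281  0.1445]
[[-0.2, -0.4], [-0.7, -0.3], [-0.0, -0.4], [0.6, 0.2], [0.1, -0.5], [0.2, 0.8], [-0.0, -0.0], [0.9, 1.5], [0.2, -0.7], [-0.3, -0.2]]
gate top [ 0.5367 -0.29    0.2498  0.135 ]
[[0.2, -0.3], [-0.1, -0.1], [0.1, 0.1], [-0.0, 0.3]]
gate side [ 0.5388 -0.2902  0.2566  0.1435]
[[-0.3, -0.7], [-0.2, 0.7], [0.4, -0.1], [0.3, 1.3], [0.1, -0.7], [-0.4, -0.2]]
(array([ 0.63057156, -0.11282666,  0.04763133]), np.float64(-5.231153275141813e-05), np.float64(-0.9999991716065272)) 9.75 [-0.65314628  0.30595207 -1.39306503]
363.3372097015381 192.54651069641113 15.324296951293945
```

View pics/under.png

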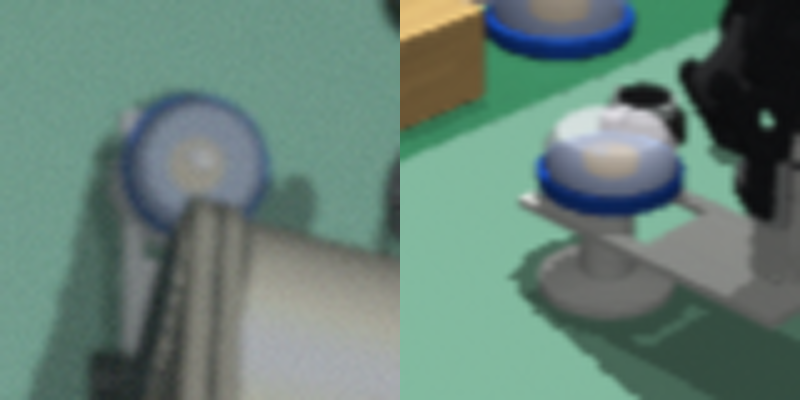

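The fork is under the dish and centred, with the rim at (363.3,192.5) px and the prongs either side of the stem. I lift it and carry it to the gate, stopping 20 mm short to check the alignment.

```bash
cat >> h.py <<'E'
G=[.537,-.2893,.245]; ZG=.1337
E
python3 - <<'E'
from h import *
go(A,.065,.03);print(manip.get_contact_force());go(A,ZG,.12)
go(back(A,.15),ZG,.13); go(back(G,.14),ZG,.13);print(where(),manip.get_time())
go(back(G,.02),ZG,.06);manip.hold(.3)
w,y,t=where();print(w,y,t,manip.get_time(),manip.get_contact_force())
c=manip.camera("top")["image"];s=manip.camera("side")["image"]
k=lambda im,x,y,w,h:cv2.resize(im[y:y+h,x:x+w],(400,480),interpolation=2)
cv2.imwrite("pics/gate2.png",np.hstack([k(c,395,195,80,96),k(s,355,110,80,96)])[:,:,::-1])
for n in("top","side"):
  print(n,"mid",proj(n,W([w[0],w[1],y],(0,0,w[2]+.01))),"pins",[proj(n,W(G,(0,q,.1437))).round(1) for q in(.048,-.048)])
  print([proj(n,W([w[0],w[1],y],(a,b,w[2]+.01))).round(1) for a,b in((.038,0),(-.038,0),(0,.038),(0,-.038))])
E
```

```text
[ 0.05171838  0.46042332 -2.40108142]
(array([ 0.40123886, -0.32278577,  0.13366317]), np.float64(0.24544215101638153), np.float64(-0.9999999621169888)) 14.6583
[ 0.51752218 -0.29419483  0.13368519] 0.24485760295025844 -0.9999999987059318 17.1083 [-0.07277363 -0.06065583 -2.15516417]
top mid [446.26493723 237.88295846] pins [array([424.2, 234.4]), array([463.5, 224.6])]
[array([441.8, 222.1]), array([450.7, 253.8]), array([430.6, 241.8]), array([461.8, 234. ])]
side mid [412.1846865  149.37529149] pins [array([397.9, 154. ]), array([411.2, 141.9])]
[array([398.2, 146.4]), array([426.6, 152.5]), array([407. , 154.4]), array([417.1, 144.6])]
```

View pics/gate2.png

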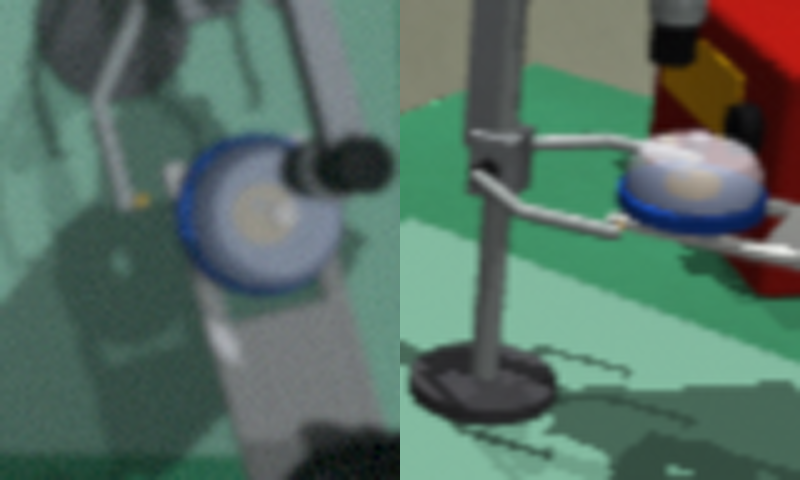

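In the top view the dish centre is at (447.0,237.6) and the +y pin tip at about (424,234.6), so the dish rides about 1.5 mm to the gate's -y side. Height agrees. I shift the target by +1.5 mm, finish the entry and hold.

```bash
python3 - <<'E'
from h import *
g=W(G,(0,.0015,0));g[2]=G[2]
go(back(g,.012),ZG+.0005,.04); go(g,ZG+.0005,.03)
print(where(),manip.get_time(),manip.get_contact_force())
manip.hold(2.6)
print(where()); c=manip.camera("top");cv2.imwrite("pics/atgate.png",c["image"][:,:,::-1])
go(back(g,.03),ZG+.0005,.04);go(back(g,.15),ZG,.12)
go(back(B,.15),.10,.17); go(back(B,.03),.085,.12);manip.hold(.2)
w,y,_=where();print(w,y,manip.get_time(),manip.get_contact_force())
c=manip.camera("top")["image"];s=manip.camera("side")["image"];cv2.imwrite("pics/t3.png",c[:,:,::-1]);cv2.imwrite("pics/s3.png",s[:,:,::-1])
# dish on fork check
for n,im,z in(("top",c,.012),("side",s,.01)):
    u,v=proj(n,W([w[0],w[1],y],(0,0,w[2]+z)));print(n,"pred",u,v)
    x0,y0=int(u)-30,int(v)-30;q=im.astype(int)[y0:y0+60,x0:x0+60]
    m=((q[...,2]>q[...,1]+(8 if n=="top" else 25))).astype(np.uint8);nl,lab,st,ce=cv2.connectedComponentsWithStats(m);i=1+np.argmax(st[1:,4]);X=st[i];print(n,"bbox ctr",x0+X[0]+X[2]/2-.5,y0+X[1]+X[3]/2-.5,X)
E
```

```text
(array([ 0.53664833, -0.28769638,  0.13407247]), np.float64(0.2452980993921178), np.float64(-0.9999999539995417)) 18.1083 [-3.15160958e-04 -9.62663200e-02 -1.19932254e+00]
(array([ 0.53664134, -0.28783621,  0.13421155]), np.float64(0.24506051905597023), np.float64(-0.999999999674897))
[0.602581   0.11645672 0.08517177] 0.0002027264102192665 27.125 [ 0.28187829 -0.55694939 -2.43848803]
top pred 272.62689829631245 202.6191141918453
top bbox ctr 272.5 201.5 [ 15  14  32  32 635]
side pred 266.87412407817965 211.26123912035087
side bbox ctr 267.5 214.0 [ 14  25  36  17 205]
```

```bash
cat >> h.py <<'E'
def dish(zf): # dish xy by top camera, top edge of base at zf+.013
    im=manip.camera("top")["image"].astype(int);u,v=proj("top",W(B,(0,0,.07)));x0,y0=int(u)-30,int(v)-30;q=im[y0:y0+60,x0:x0+60]
    m=(q[...,2]>q[...,1]+8).astype(np.uint8);nl,lab,st,ce=cv2.connectedComponentsWithStats(m);i=1+np.argmax(st[1:,4]);ys,xs=np.nonzero(lab==i)
    c,r=cv2.minEnclosingCircle(np.c_[xs,ys].astype(np.float32));X=st[i];b=np.array([x0+X[0]+X[2]/2-.5,y0+X[1]+X[3]/2-.5])
    e=np.array([c[0]+x0,c[1]+y0]);print("dish px",e,b,r);return unproj("top",(e+b)/2,zf+.013)[:2]
E
python3 - <<'E'
from h import *
go(back(B,.0015),.080,.06);go(back(B,.0015),.064,.06);manip.hold(.3)
w,y,_=where();print(w,manip.get_time())
d=dish(w[2]);b=unproj("top",(275.85,194.95),.010)[:2];print("dish",d,"stand",b,"diff",d-b)
c=manip.camera("top")["image"];s=manip.camera("side")["image"]
k=lambda im,x,y,w,h:cv2.resize(im[y:y+h,x:x+w],(400,400),interpolation=2)
cv2.imwrite("pics/place.png",np.hstack([k(c,235,160,80,80),k(s,220,180,80,80)])[:,:,::-1])
E
```

```text
[0.63165373 0.11645498 0.06428288] 28.575
dish px [274.01219559 191.69512177] [274. 190.] 15.436687469482422
dish [0.63461726 0.11551861] stand [0.63256261 0.11705987] diff [ 0.00205465 -0.00154127]
```

View pics/place.png

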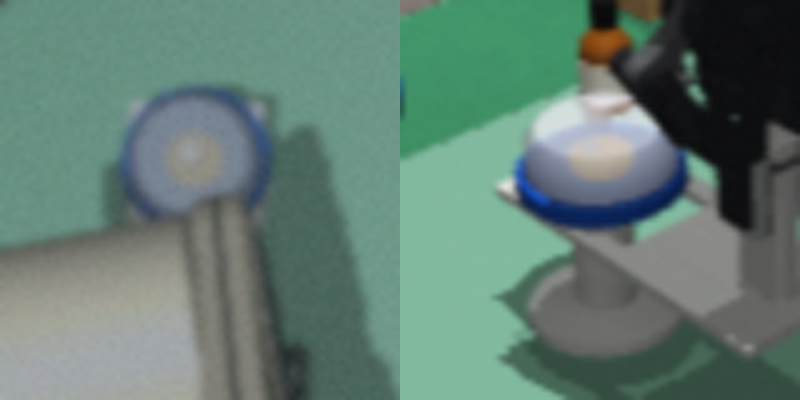

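The dish hangs centred over stand_b in both views: top centre about (274.0,191.7), side rim centre about 259.9 against stand top 259.7. A 0.8 mm nudge in y is enough, so I lower it and withdraw the fork.

```bash
python3 - <<'E'
from h import *
b=[B[0]-.0013,B[1]+.0008,0]
go(b,.062,.03);go(b,.050,.02);go(b,.0475,.03);manip.hold(.2)
print(where(),manip.get_contact_force(),manip.get_time())
go(back(b,.13),.0475,.08);manip.hold(.1)
d=dish(.055);print(d-unproj("top",(275.85,194.95),.010)[:2],manip.get_time())
c=manip.camera("side")["image"];q=c.astype(int)[180:240,230:290];m=q[...,2]>q[...,1]+25;ys,xs=np.nonzero(m);print("side rim u",(xs.min()+xs.max())/2+230,"pred",proj("side",[B[0],B[1],.065]))
E
```

```text
(array([0.63173231, 0.11720707, 0.04754615]), np.float64(5.986020471162991e-05), np.float64(-0.9999999975037515)) [ 0.5626613  -0.58147288 -1.99284094] 30.175
dish px [274.04881287 192.37335014] [274.  192.5] 15.42236614227295
[-0.00078095 -0.00072759] 32.1
side rim u 260.0 pred [258.94385257 217.76887199]
```

The dish is within about 1 mm of the stand's centre. The fork goes back now.

```bash
python3 - <<'E'
from h import *
go([.503,.1172,0],.08,.15);go(FORK,.08,.2);go(FORK,.004,.12);go(FORK,.0004,.02)
print(where(),manip.get_contact_force())
manip.command_gripper(.05);manip.hold(.3)
go(FORK,.10,.12);manip.move_to([.40,.25,.30],rot(-.013));manip.hold(.5)
im=manip.camera("side")["image"];cv2.imwrite("pics/end.png",im[150:390,150:400,::-1].repeat(2,0).repeat(2,1))
t=manip.camera("top")["image"];t0=cams["top"]["image"]
print(manip.get_time(),[ (n,round(float(cv2.norm(t[y-9:y+9,x-9:x+9],t0[y-9:y+9,x-9:x+9],cv2.NORM_L1))/972,1)) for n,x,y in(("open",320,279),("loupe",253,287),("ring",383,290),("oil",320,140),("driver",226,152),("watch",411,158))])
E
```

```text
(array([0.54701647, 0.30441251, 0.00073932]), np.float64(-0.012944706651175536), np.float64(-0.9999998647359958)) [ 0.60403882  0.43083615 -0.64600194]
37.7667 [('open', 3.1), ('loupe', 23.2), ('ring', 28.0), ('oil', 3.4), ('driver', 2.6), ('watch', 3.3)]
```

View pics/end.png

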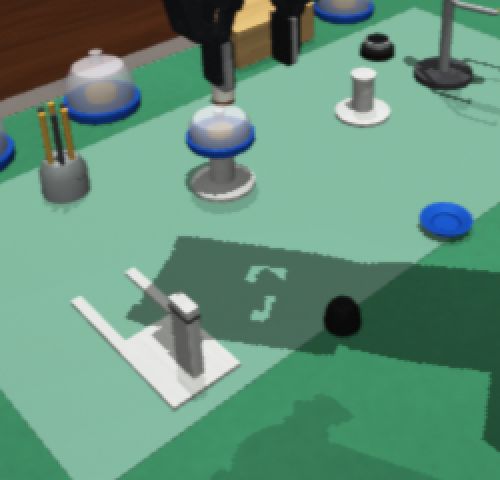

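The final view shows the dish on stand_b, the fork flat with its handle upright at about (185,335) in the crop, and the bystanders in place. The loupe and ring differences are shadow changes. I hand the job in.

```bash
python3 -c "
from rig import manip
print(manip.sign_off())"
```

```text
the job is handed in; nothing more can be done
None
```

Handed in at about 38 s, verdict not shown: I held the dish on the fork at the viewing point for 2.6 s, then set it on stand_b about 1 mm off centre by camera, with the fork back flat on the bench and its handle upright.

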